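# Draw a sample tube up to the reader's pointer and hold it there

### The arm

A 6-joint arm with a two-finger parallel gripper is mounted at the origin on the work surface. World frame = base frame: x ahead of the robot, y to its left, z up, the work surface at z = 0. Lengths are in m, angles in degrees, forces in N, time in s.
With the tool pointing down it reaches from about 0.375 to 0.9 m from the base axis. Payload 3.1 kg.
Tool frame: the origin (TCP) lies between the finger pads; the fingertips stand 11 mm ahead of it and the grasp point (between the pads) lies 8 mm behind it; x points along the fingers, y is the direction in which the jaws open and shut, and the axes are right-handed (so a half turn about x gives the same grasp; the last joint's range is limited). The gripper opens to 87 mm and grips with 3 to 60 N. Pads are 19 mm wide; open, the fingers measure 117 mm over their backs; the gripper's body (75 mm by 190 mm) begins 51 mm behind the grasp point.
Start: joints at [63.169, 30.224, 82.088, -0, 67.689, -10.227], TCP at [0.179, 0.599, 0.234] pointing down, gripper open.
Joint ranges: [-176.69, 176.69], [-43.24, 126.21], [12.49, 139.97], [-82, 262], [0, 151.66], [-163.58, 163.58]. Speed limits (degrees/s): [159.86, 159.86, 180, 180, 180, 180].

### API

Orientations are given as a 3x3 rotation matrix whose columns are the frame's x, y, z axes.
In Python, from rig import bot gives the robot as it stands.
- The arm moves only by the shell command python3 -m inch 'ROWS' [OPENING]. ROWS is a JSON object of lists of equal length, an entry for each row: "dp": the shift along the tool's x, y, z in mm, a list of three; "yaw": the turn about the tool's x in degrees. In form: {"dp": [[tx, ty, tz], ...], "yaw": [yaw, ...]}. A call has 1 to 20 rows; each row shifts and turns the commanded pose from where the row before left it, along the tool's axes as they then stand; what a row does not reach is not made up. A row lasts 1/12 s, in which the tool goes at most 41.7 mm and 7.16 degrees, less where a joint would pass 70% of its speed; a pose out of reach is approached as far as the arm can. A call is refused whole if a number of a shift passes 41.7 or a number of a turn 7.16, either way. A call with a gripper value outside its range is refused whole. OPENING is the finger opening in mm, from 0 to 87, set as the call begins (- or left out, the last holds). The fingers move at their own pace and stop on an object; the grip force is fixed at half the most. Time passes only in rows, so rows that do not move let the fingers close. It gives the time, the measured TCP pose, the force and the opening at its end, in the units of the state.
- bot.read_state(): the state, without advancing time (a new reading comes with each control period).
- bot.capture(name): name is "scene" or "top" or "wrist"; returns a dict with "color" (420x560x3 uint8, red, green, blue), "intrinsics" (3x3 intrinsics, pixels), "pose" (4x4, takes a point from camera to world coordinates). Camera axes: x right, y down, z forward; pixel columns grow to the right and rows downward; lengths in m; the calibration is good to about 2 mm. The wrist camera is an equidistant fisheye: a pixel r from the principal point sees the ray r / f radians off the axis. A picture is of the moment at which its call begins. There is no depth.
- bot.hand_in(): hands the job in, once; it reports no verdict.
The state is a dict: "time_s": time; "joint_positions": joint angles; "qvel": joint speeds; "tau": joint torques, N m; "position": TCP position; "tcp_rot": TCP orientation; "force": force on the tool from outside, world axes, zero at the start; "moment": the same for the moment, N m; "opening": opening from 0.0 (shut) to 1.0 (fully open).
Only numpy, scipy, OpenCV 4.12 (cv2) and the standard library are available. Lean on these libraries where they do the work, as an engineer would, in place of code of your own. Each camera call takes 0.05 s, during which the arm holds its last target.

### The job

At the tube reader, swing the flat metal keeper well aside from over the red-capped tube by its black knob. Then take that tube by its cap and draw it gently straight up out of its snug well, without forcing it sideways and never all the way out, until the black ring round it is level with the yellow pointer; finish while still holding it there, steady and upright. Leave the pointer, the blue-capped tube and everything else as they are.

Things in the scene. Friction and masses are not known exactly. Their poses are not given: they have to be found in the camera images.
- reader: Tube reader: white block fixed to the desk, 150 (x) x 200 (y) x 80 mm high; place and yaw differ. Origin at the centre of its underside, z up. Its two wells, 18 mm wide and 70 mm deep: reading well at x = +20, y = +40 mm (red-capped tube), parking well at x = +20, y = -60 mm (blue-capped tube).
- well_mouth (a point): Centre of the reading well's mouth, level with the block's top (80 mm above the desk); axes as the reader's. A steel post, 14 mm thick, 156 mm high, stands 50 mm from here on the reader's -x side and carries pointer and keeper: close the fingers on the tube along the reader's y axis so that they clear the pointer.
- tube: Red-capped tube, loose, 25 to 50 g, upright in the reading well: white body 17 mm thick, 114 mm long (0.5 mm play all round in the well), red cap 21 mm thick from 114 to 140 mm. Origin at the centre of its foot, z towards the cap. At the start its foot is on the well's floor, 10 mm above the desk, its cap top at 150 mm. It may turn about its axis.
- ring (a point): Middle of the black ring round the tube (6 mm wide), on the tube's axis 95 mm above its foot; at the start 105 mm above the desk.
- tube_bottom (a point): Centre of the tube's foot (same point as the tube's origin).
- pointer (a point): Middle of the front edge of the yellow pointer, a bar 70 mm wide (along the reader's y) and 4 mm thick on a dark slide on the post; this edge is 29 mm to the reader's -x side of the reading well's axis. Its height, 123 to 148 mm above the desk, differs: the ring must rise to it (18 to 43 mm). Axes as the reader's.
- keeper (a joint): Angle of the keeper, a flat aluminium bar 16 mm wide, 8 mm thick, underside 156 mm above the desk, on a vertical pivot on top of the post. 0: points to the reader's +x, over the cap, 6 mm above it; grows anticlockwise from above, to the reader's +y side, up to a stop at 2.0 rad. Starts near 0. Light friction (under 1 N at the knob) keeps it where it is left.
- keeper_knob (a point): Middle of the black upright knob on the keeper, 13 mm thick and 30 mm tall (from 164 to 194 mm above the desk), 73 mm from the pivot (the post's axis).
- blue_tube: Blue-capped tube in the parking well, same size as the red one; origin at its foot. Leave alone.
- marker: Marker pen, white with red cap, 130 mm long and 14 mm thick, lying along its x on the desk beyond the reader (+x side). Leave alone.
- spare_cap: Loose red cap, 21 mm thick, 26 mm tall, standing on the desk beyond the reader; origin at its underside. Leave alone.
- rack: Blue rack full of red-capped tubes, 94 x 138 x 124 mm, on the left of the desk; origin at its underside. Leave alone.
- mouse: Black computer mouse, 90 x 62 x 34 mm, on the right. Leave alone.
- sanitiser: Clear bottle with blue cap, 60 mm thick, 160 mm tall, on the right. Leave alone.
- webcam: Black ball webcam on a foot, 70 mm wide, 100 mm tall, far left. Leave alone.

How it is judged (in metres and radians):
On the way, in this order (a step that is already met when the one before it is completed fails the run):
1. the keeper is swung well aside (75 degrees or more) with the tube still down in its well (value of joint keeper above 1.3 rad and z of tube_bottom in the frame of well_mouth below -0.065 m), for 0.2 s.
2. the tube is held with its ring level with the pointer, upright, its foot still in the well (z of ring in the frame of pointer between -0.005 and 0.005 m and angle between tube's own z axis and vertical below 0.06 rad and horizontal distance between tube_bottom and well_mouth below 0.003 m and z of tube_bottom in the frame of well_mouth below -0.015 m and contact force between the fingers and tube above 2 N and contact force between tube and reader below 10 N and linear speed of tube below 0.015 m/s and value of joint keeper above 1.3 rad), for 0.3 s.
At the end, for the whole second after the job is handed in: The fingers (over 2 N) hold the red-capped tube still, ring within 5 mm of the pointer height, upright within 0.06 rad, foot at least 15 mm deep and within 3 mm of the well axis, pressing on the well with under 10 N, under 15 mm/s; keeper over 1.3 rad aside (all of step 2); the arm keeps its last pose, push and grip.
It fails at once if the tube is drawn all the way out of the well (z of tube_bottom in the frame of well_mouth above -0.003 m).
It fails at once if the tube is forced against the well (over 40 N) (contact force between tube and reader above 40 N).
It fails at once if the pointer is shifted (distance of pointer from where it was at the start of the episode above 0.004 m).
It fails at once if another thing on the desk is disturbed (moved over 15 mm) (distance of any of blue_tube, marker, spare_cap, rack, mouse, sanitiser, webcam from where it was at the start of the episode above 0.015 m).
It also fails if it takes over 51 s, if anything falls off the work surface, if the arm or the gripper's body presses on something with over 40 N, if the wrist force passes 120 N, or if a joint passes its speed limit or range.

## Working session

There is one attempt and no reset: what is moved stays moved. The work goes in short steps, Python scripts to look and compute and a shell command to move; the robot and the scene stay as the last step left them, time stands still between calls to the robot, and variables do not carry over. Pictures are saved under pics/ and viewed, and the job is handed in when it is done.

```bash
mkdir -p pics; ls; python3 - <<'E'
from rig import bot
import cv2,numpy as np
np.set_printoptions(precision=4,suppress=True)
s=bot.read_state();print(s['time_s'],s['position'],s['tcp_rot'],s['opening'],s['force'])
for n in('scene','top'):
    c=bot.capture(n);cv2.imwrite(f'pics/{n}0.png',c['color'][:,:,::-1]);print(n,c['intrinsics'],c['pose'])
    np.savez(f'{n}0.npz',**c)
E
```

```text
pics
0.0 [0.1783 0.5983 0.2326] [[-0.001   0.2857  0.9583]
 [-0.0019  0.9583 -0.2857]
 [-1.     -0.0021 -0.0004]] 1.0027124512828376 [ 0.6476 -0.0127 -1.2735]
scene [[461.3995   0.     275.8101]
 [  0.     461.3995 206.4626]
 [  0.       0.       1.    ]] [[-0.8302  0.4548 -0.3224  0.9956]
 [ 0.5573  0.6611 -0.5024  0.6637]
 [-0.0153 -0.5968 -0.8023  1.1523]
 [ 0.      0.      0.      1.    ]]
top [[480.1777   0.     281.502 ]
 [  0.     480.1777 217.4733]
 [  0.       0.       1.    ]] [[-0.0062 -0.9938  0.1108  0.4302]
 [-0.9999  0.0051 -0.0103  0.0008]
 [ 0.0096 -0.1109 -0.9938  1.3446]
 [ 0.      0.      0.      1.    ]]
```

View pics/scene0.png

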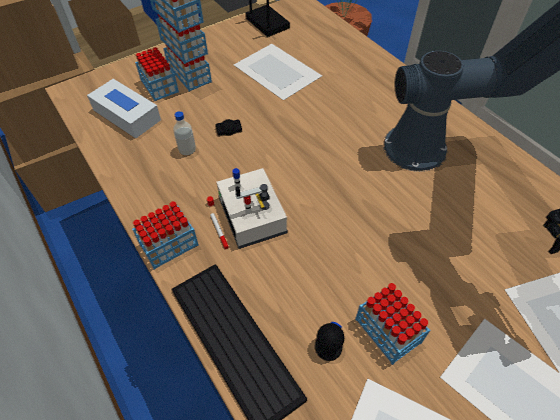

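View pics/top0.png

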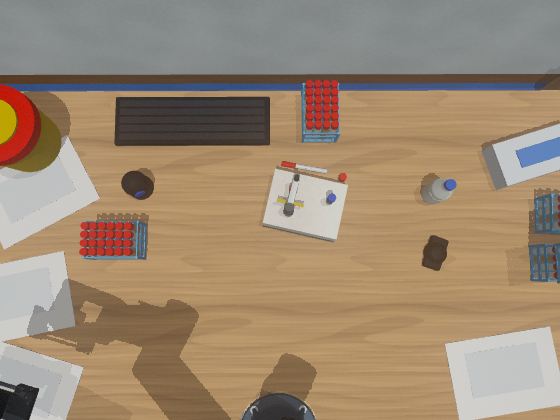

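```bash
python3 - <<'E'
import cv2,numpy as np
t=cv2.imread('pics/top0.png')[155:255,250:365];cv2.imwrite('pics/t0c.png',cv2.resize(t,None,fx=6,fy=6,interpolation=cv2.INTER_CUBIC))
t=cv2.imread('pics/scene0.png')[155:255,190:300];cv2.imwrite('pics/s0c.png',cv2.resize(t,None,fx=6,fy=6,interpolation=cv2.INTER_CUBIC))
E
```

```text
(no output)
```

View pics/t0c.png

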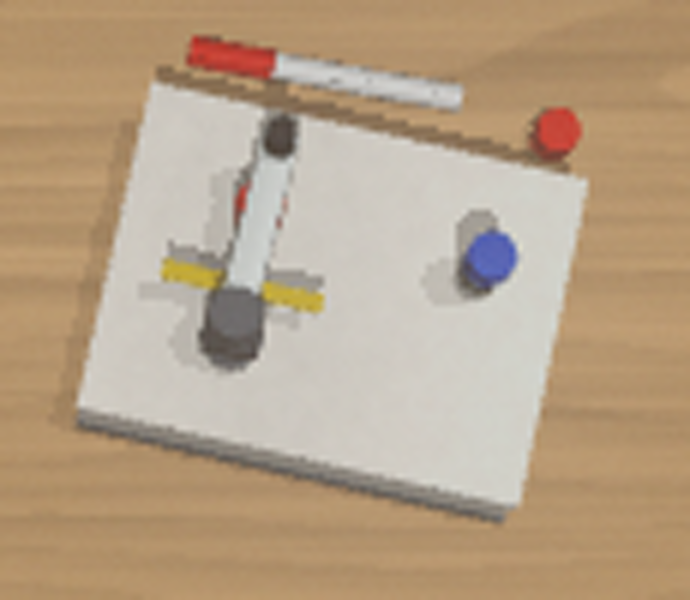

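View pics/s0c.png

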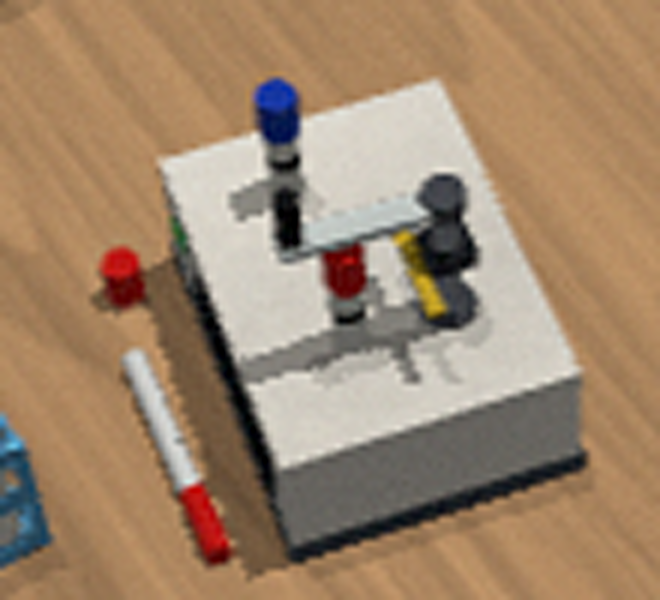

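```bash
cat > h.py <<'E'
import cv2,numpy as np
np.set_printoptions(precision=4,suppress=True)
def ray(c,uv):
    K,P=c['intrinsics'],c['pose']
    d=P[:3,:3]@np.linalg.solve(K,[uv[0],uv[1],1.]);return P[:3,3],d
def onz(c,uv,z):
    o,d=ray(c,uv);return o+d*(z-o[2])/d[2]
def proj(c,p):
    P=c['pose'];q=P[:3,:3].T@(np.asarray(p)-P[:3,3]);q=c['intrinsics']@q;return q[:2]/q[2]
def tri(l):
    A=np.zeros((3,3));b=np.zeros(3)
    for o,d in l:
        d=d/np.linalg.norm(d);M=np.eye(3)-np.outer(d,d);A+=M;b+=M@o
    p=np.linalg.solve(A,b);return p,[np.linalg.norm((np.eye(3)-np.outer(d,d)/(d@d))@(p-o)) for o,d in l]
E
python3 - <<'E'
from h import *
T=dict(np.load('top0.npz'));S=dict(np.load('scene0.npz'))
f=lambda p,o:((p[0]+.5)/6-.5+o[0],(p[1]+.5)/6-.5+o[1])
tc=[(155,85),(585,180),(520,507),(78,408)]
sc=[(282,467),(163,158),(437,80),(578,375)]
for n,c,pts,o in(('top',T,tc,(250,155)),('scene',S,sc,(190,155))):
    w=np.array([onz(c,f(p,o),.08) for p in pts])[:,:2];print(n,w,w.mean(0))
    r=[w[0]-w[1],w[3]-w[2],]; print([np.degrees(np.arctan2(-a[0],a[1])) for a in r],[np.linalg.norm(a) for a in r],[np.degrees(np.arctan2(a[1],a[0])) for a in (w[0]-w[3],w[1]-w[2])],np.linalg.norm(w[0]-w[3]))
# yellow, blue, red, masks
for n,c in(('top',T),('scene',S)):
    h=cv2.cvtColor(c['color'],cv2.COLOR_RGB2HSV)
    x0,x1,y0,y1=(250,365,155,255) if n=='top' else (190,300,155,255)
    for nm,lo,hi in(('yel',(22,140,100),(34,255,255)),('blue',(112,120,60),(128,255,255)),('red',(0,150,80),(6,255,255))):
        m=cv2.inRange(h,lo,hi);z=np.zeros_like(m);z[y0:y1,x0:x1]=m[y0:y1,x0:x1]
        k,_,st,ce=cv2.connectedComponentsWithStats(z)
        for i in range(1,k):
            if st[i,4]>4:print(n,nm,st[i],ce[i])
# keeper knob top (z .194) , blue cap top .15
print('knob',onz(T,f((283,128),(250,155)),.19),onz(S,f((288,195),(190,155)),.194))
print('knob tri',tri([ray(T,f((283,130),(250,155))),ray(S,f((287,218),(190,155)))]))
print('pivot',onz(T,f((236,312),(250,155)),.18),onz(S,f((442,190),(190,155)),.18), onz(T,f((492,257),(250,155)),.15),onz(S,f((277,94),(190,155)),.15))
E
```

```text
top [[ 0.7026  0.0032]
 [ 0.6588 -0.1882]
 [ 0.513  -0.1565]
 [ 0.5578  0.0379]] [ 0.6081 -0.0759]
[np.float64(-12.909842713081419), np.float64(-12.97919375861644)] [np.float64(0.19638466131322913), np.float64(0.1994108711749096)] [np.float64(-13.453834574854682), np.float64(-12.29049634101617)] 0.1489102344298485
scene [[ 0.7049  0.005 ]
 [ 0.6583 -0.1893]
 [ 0.516  -0.1546]
 [ 0.5619  0.0398]] [ 0.6103 -0.0748]
[np.float64(-13.471900297707444), np.float64(-13.298133037630251)] [np.float64(0.19984205517728365), np.float64(0.19968863577105653)] [np.float64(-13.658280701781646), np.float64(-13.71942074287661)] 0.14708403598861278
top yel [277 198  10   5  26] [281.5    200.2308]
top yel [294 202  10   5  26] [298.2308 204.    ]
top blue [329 194   7   7  42] [331.8095 197.0714]
top red [281 161  15   7  68] [287.8676 164.1176]
top red [340 173   7   7  41] [342.7317 176.0976]
scene yel [256 194   3   3   8] [257.125 194.875]
scene yel [258 200   6   8  23] [260.7826 203.5652]
scene blue [233 168   7  11  57] [235.8947 173.0351]
scene red [207 196   7  10  46] [210.087  200.4348]
scene red [244 196   7   9  38] [247.1842 199.5263]
scene red [220 236   8  13  56] [223.7679 241.9107]
knob [ 0.6609 -0.049   0.19  ] [ 0.6587 -0.0481  0.194 ]
knob tri (array([ 0.6614, -0.0489,  0.179 ]), [np.float64(0.0010366709288452903), np.float64(0.0010366709288452947)])
pivot [ 0.5867 -0.0296  0.18  ] [ 0.5948 -0.0214  0.18  ] [ 0.6135 -0.138   0.15  ] [ 0.6154 -0.1374  0.15  ]
```

```bash
python3 -m inch '{"dp":[[-2,-22,30],[-2,-22,30],[-2,-22,30],[-2,-22,30],[-2,-22,30],[-2,-22,30],[-2,-22,30],[-2,-22,30],[-2,-22,30],[-2,-22,30],[-2,-22,30],[-2,-22,30],[-2,-22,30],[-2,-22,30],[-2,-22,30],[-2,-22,30],[-2,-22,30],[-2,-22,30],[-2,-22,30],[-2,-22,30]],"yaw":[0,0,0,0,0,0,0,0,0,0,0,0,0,0,0,0,0,0,0,0]}' 30
python3 -m inch '{"dp":[[0,0,0],[0,0,0],[0,0,0],[0,0,0]],"yaw":[7,7,7,0]}'
python3 - <<'E'
from h import *
from rig import bot
s=bot.read_state();print(s['time_s'],s['position'],s['tcp_rot'],s['opening'],s['force'],s['joint_positions'])
c=bot.capture('wrist');cv2.imwrite('pics/w1.png',c['color'][:,:,::-1]);print(c['intrinsics'],c['pose']);np.savez('w1.npz',**c)
E
```

```text
time_s: 1.77
position: [0.6283, 0.0042, 0.2731]
tcp_rot: [[-0.001, 0.286, 0.958], [0.0, 0.958, -0.286], [-1.0, 0.0, -0.001]]
force: [0.4, 1.3, 1.0]
opening: 0.346
time_s: 2.1
position: [0.6275, 0.0055, 0.2728]
tcp_rot: [[-0.001, 0.612, 0.791], [0.0, 0.791, -0.612], [-1.0, -0.001, -0.001]]
force: [-0.4, 0.1, -0.7]
opening: 0.345
2.1 [0.6275 0.0055 0.2728] [[-0.0015  0.6124  0.7906]
 [ 0.0004  0.7906 -0.6124]
 [-1.     -0.0006 -0.0014]] 0.3451825611581743 [-0.4274  0.0824 -0.722 ] [ -9.6919  28.2029  79.0534   0.0077  72.8305 -61.9321]
[[325.1923   0.     272.7792]
 [  0.     325.1923 209.2687]
 [  0.       0.       1.    ]] [[ 0.6124  0.7666  0.1929  0.5738]
 [ 0.7905 -0.5936 -0.1505  0.0459]
 [-0.0008  0.2447 -0.9696  0.4238]
 [ 0.      0.      0.      1.    ]]
```

View pics/w1.png

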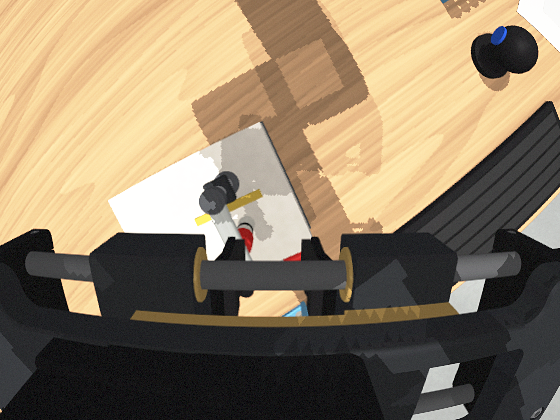

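```bash
python3 -m inch '{"dp":[[0,0,0],[0,0,0],[0,0,0],[0,0,0],[0,0,0],[0,0,0],[0,0,0],[0,0,0],[0,0,0],[0,0,0],[0,0,0],[0,0,0],[0,0,0],[0,0,0],[0,0,0],[0,0,0],[0,0,0],[0,0,0],[0,0,0],[0,0,0]],"yaw":[7,7,7,7,7,7,7,7,7,7,7,7,7,7,7,7,7,7,7,7]}'
python3 -m inch '{"dp":[[0,0,0],[0,0,0],[0,0,0],[0,0,0]],"yaw":[7,7,4,0]}'
python3 - <<'E'
from h import *
from rig import bot
s=bot.read_state();print(s['time_s'],s['position'],s['tcp_rot'],s['opening'],s['force'],s['joint_positions'])
R=np.array(s['tcp_rot']);print('to knob',R.T@(np.array([.6602,-.0478,.22])-s['position'])*1000)
c=bot.capture('wrist');cv2.imwrite('pics/w2.png',c['color'][:,:,::-1]);print(c['intrinsics'],c['pose']);np.savez('w2.npz',**c)
E
```

```text
time_s: 3.82
position: [0.6275, 0.0062, 0.2734]
tcp_rot: [[-0.001, 0.04, -0.999], [0.0, -0.999, -0.04], [-1.0, -0.0, 0.001]]
force: [0.2, -0.7, 0.3]
opening: 0.345
time_s: 4.15
position: [0.6275, 0.0061, 0.2734]
tcp_rot: [[-0.0, -0.267, -0.964], [0.0, -0.964, 0.267], [-1.0, 0.0, 0.0]]
force: [-0.4, -0.6, 0.5]
opening: 0.344
4.15 [0.6275 0.0061 0.2734] [[-0.0005 -0.2668 -0.9638]
 [ 0.     -0.9638  0.2668]
 [-1.      0.0001  0.0004]] 0.34395804408815533 [-0.3752 -0.6056  0.5101] [-9.6255 28.146  79.0523 -0.0044 72.8275 95.8486]
to knob [ 53.3754  43.2626 -45.8804]
[[325.1923   0.     272.7792]
 [  0.     325.1923 209.2687]
 [  0.       0.       1.    ]] [[-0.2668 -0.9336 -0.2392  0.6914]
 [-0.9638  0.2584  0.0662 -0.0123]
 [-0.      0.2482 -0.9687  0.4242]
 [ 0.      0.      0.      1.    ]]
```

View pics/w2.png

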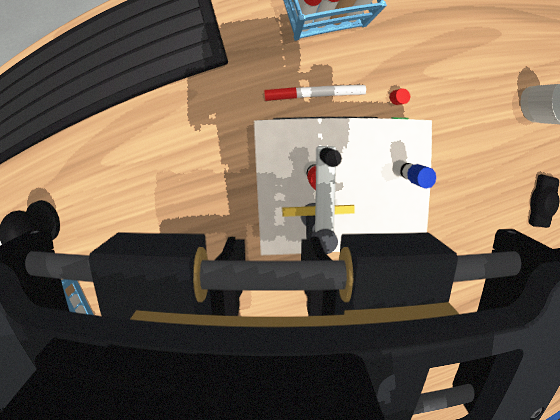

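```bash
cat >> h.py <<'E'
def fray(c,uv):
    K,P=c['intrinsics'],c['pose'];f=K[0,0];v=np.array([uv[0]-K[0,2],uv[1]-K[1,2]]);r=np.hypot(*v);t=r/f
    d=np.array([*(v/r*np.sin(t)),np.cos(t)]);return P[:3,3],P[:3,:3]@d
def fonz(c,uv,z):
    o,d=fray(c,uv);return o+d*(z-o[2])/d[2]
E
python3 - <<'E'
from h import *
t=cv2.imread('pics/w2.png')[110:260,245:440];cv2.imwrite('pics/w2c.png',cv2.resize(t,None,fx=4,fy=4,interpolation=cv2.INTER_CUBIC))
E
```

```text
(no output)
```

View pics/w2c.png

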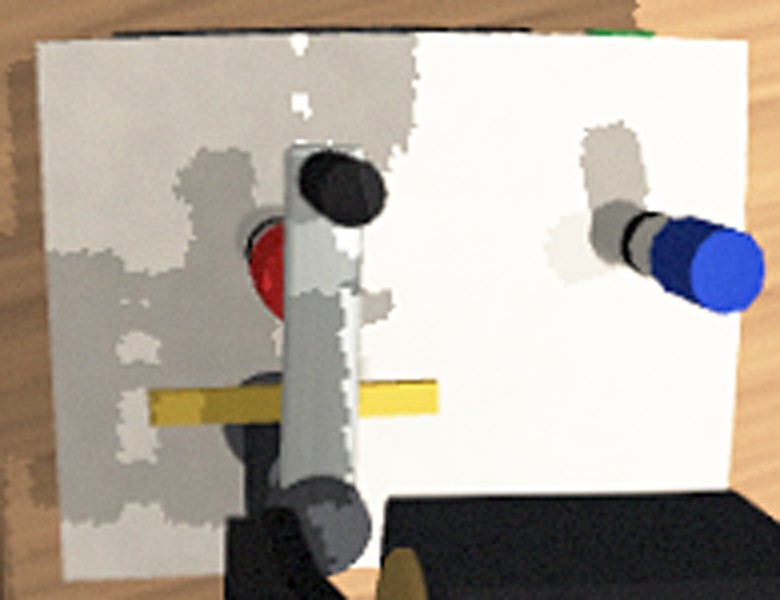

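```bash
python3 - <<'E'
from h import *
T=dict(np.load('top0.npz'));S=dict(np.load('scene0.npz'));W=dict(np.load('w2.npz'))
g=lambda p,o=(245,110),k=4:((p[0]+.5)/k-.5+o[0],(p[1]+.5)/k-.5+o[1])
A,B,D=[fonz(W,g(p),.08)[:2] for p in((38,43),(747,42),(66,580))]
print(A,B,D,'len',np.linalg.norm(A-B),np.linalg.norm(A-D),'centre',(B+D)/2,'yaw',np.degrees(np.arctan2(*(A-B)[::-1]))-90,np.degrees(np.arctan2(*(A-D)[::-1])))
print('knob',fonz(W,g((356,189)),.194),'pivot?',fonz(W,g((335,535)),.18))
bw=fonz(W,g((728,268)),.15);print('blue',bw)
# pointer bar ends: front edge ends, in W and T and S
print('bar W at z',[(z,np.linalg.norm(fonz(W,g((150,389)),z)-fonz(W,g((438,379)),z)))for z in(.12,.13,.14,.15)])
f6=lambda p,o:g(p,o,6)
# +y end & -y end
# bar end centres (top face): W +y (150,405)-> -y (438,395); T +y (163,270) -y (322,302); S +y (435,312)?, -y (400,236)
for nm,w,t,s in(('+y',(150,404),(163,268),(438,312)),('-y',(438,395),(323,302),(397,236))):
    rw=fray(W,g(w));rt=ray(T,f6(t,(250,155)));rs=ray(S,f6(s,(190,155)))
    print(nm,tri([rw,rs]),tri([rt,rs]),tri([rw,rt,rs]))
E
```

```text
[0.7042 0.0044] [ 0.659 -0.19 ] [0.5584 0.0383] len 0.1995443162362657 0.1496361033752872 centre [ 0.6087 -0.0758] yaw -13.090972895598469 -13.088092775957687
knob [ 0.6602 -0.0489  0.194 ] pivot? [ 0.5917 -0.0313  0.18  ]
blue [ 0.6158 -0.1382  0.15  ]
bar W at z [(0.12, np.float64(0.07097059497417102)), (0.13, np.float64(0.06863790097389137)), (0.14, np.float64(0.06630520697361177)), (0.15, np.float64(0.06397251297333213))]
+y (array([ 0.6136, -0.    ,  0.1251]), [np.float64(0.000298916917870213), np.float64(0.00029891691787050924)]) (array([0.6133, 0.0001, 0.1252]), [np.float64(3.9608237113576716e-05), np.float64(3.960823711348442e-05)]) (array([ 0.6134, -0.    ,  0.1249]), [np.float64(0.0003762735561481586), np.float64(0.00019023253149064802), np.float64(0.0002491605809824669)])
-y (array([ 0.5878, -0.0754,  0.0866]), [np.float64(0.0023958406334599765), np.float64(0.0023958406334599848)]) (array([ 0.5986, -0.0673,  0.1019]), [np.float64(0.0035626522175627156), np.float64(0.003562652217562595)]) (array([ 0.5963, -0.0684,  0.1049]), [np.float64(0.0058976190998221), np.float64(0.004803301567252272), np.float64(0.0047900987417710626)])
```

```bash
python3 -m inch '{"dp":[[0,11,-11.5],[0,11,-11.5],[0,11,-11.5],[0,11,-11.5],[10,0,0],[10,0,0],[0,0,0],[0,0,0]],"yaw":[0,0,0,0,0,0,0,0]}'
python3 - <<'E'
from h import *
from rig import bot
s=bot.read_state();R=np.array(s['tcp_rot']);print('to knob',R.T@(np.array([.6602,-.0487,.185])-s['position'])*1000,s['position'])
c=bot.capture('wrist');cv2.imwrite('pics/w3.png',c['color'][:,:,::-1]);np.savez('w3.npz',**c)
E
```

```text
time_s: 4.87
position: [0.6589, -0.0483, 0.2516]
tcp_rot: [[-0.004, -0.269, -0.963], [0.001, -0.963, 0.269], [-1.0, -0.0, 0.004]]
force: [0.5, 0.4, 0.4]
opening: 0.345
to knob [66.612   0.0605 -1.6795] [ 0.6589 -0.0483  0.2516]
```

View pics/w3.png

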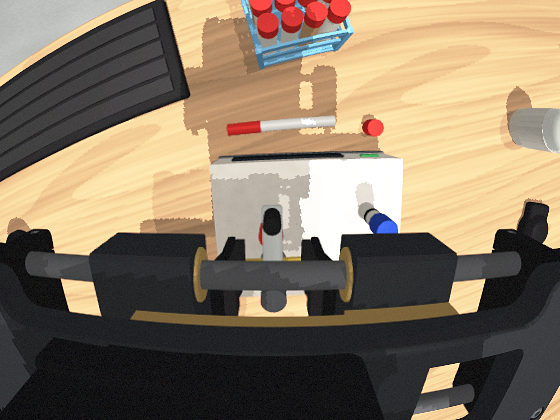

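```bash
python3 -m inch '{"dp":[[11,0,-1],[11,0,0],[11,0,0],[11,0,0],[11,0,0],[10,0,0],[0,0,0],[0,0,0]],"yaw":[0,0,0,0,0,0,0,0]}'
```

```text
time_s: 5.58
position: [0.6607, -0.0491, 0.1874]
tcp_rot: [[-0.002, -0.269, -0.963], [0.0, -0.963, 0.269], [-1.0, 0.0, 0.002]]
force: [0.0, -1.2, 0.3]
opening: 0.341
```

```bash
python3 -m inch '{"dp":[[0,-7.6,0.4],[0,-7.6,0.4],[0,-7.6,0.4],[0,-7.6,0.4],[0,-7.6,0.4],[0,-7.6,0.4],[0,0,0],[0,0,0]],"yaw":[-6,-6,-6,-6,-6,-6,0,0]}'
python3 - <<'E'
from h import *
from rig import bot
s=bot.read_state();p=np.array(s['position']);v=p[:2]-[.5886,-.03];R=s['tcp_rot']
print(np.linalg.norm(v),np.degrees(np.arctan2(v[1],v[0]))+13.1,np.degrees(np.arctan2(-R[1][1],-R[0][1]))-90+13.1,s['force'],p)
E
```

```text
time_s: 6.25
position: [0.6598, -0.0042, 0.1894]
tcp_rot: [[0.002, 0.347, -0.938], [-0.0, -0.938, -0.347], [-1.0, 0.001, -0.001]]
force: [0.8, -0.5, 0.2]
opening: 0.347
0.07576748215090713 33.03825449773943 33.380572043274945 [ 0.8414 -0.5249  0.2116] [ 0.6598 -0.0042  0.1894]
```

```bash
python3 -m inch '{"dp":[[1,-7.6,0.6],[1,-7.6,0.6],[1,-7.6,0.6],[0,-7.6,0.6],[0,-7.6,0.6],[0,-7.6,0.5],[0,-7.6,0.5],[0,-7.6,0.5],[0,-7.6,0.5],[0,-7.6,0.4],[0,-7.6,0.4],[0,-7.6,0.4],[0,-7.6,0.4],[0,0,0],[0,0,0]],"yaw":[-6,-6,-6,-6,-6,-6,-6,-6,-6,-6,-6,-6,-6,0,0]}'
python3 - <<'E'
from h import *
from rig import bot
s=bot.read_state();p=np.array(s['position']);v=p[:2]-[.5886,-.03];R=s['tcp_rot']
print(np.linalg.norm(v),np.degrees(np.arctan2(v[1],v[0]))+13.1,np.degrees(np.arctan2(-R[1][1],-R[0][1]))-90+13.1,s['force'],p,s['joint_positions'])
c=bot.capture('scene');cv2.imwrite('pics/s4.png',cv2.resize(c['color'][135:255,180:320,::-1],None,fx=5,fy=5,interpolation=cv2.INTER_CUBIC))
c=bot.capture('wrist');cv2.imwrite('pics/w4.png',c['color'][:,:,::-1])
E
```

```text
time_s: 7.5
position: [0.58, 0.0409, 0.1861]
tcp_rot: [[0.001, 0.99, 0.141], [-0.0, 0.141, -0.99], [-1.0, 0.001, 0.0]]
force: [-0.4, 0.2, 0.5]
opening: 0.346
0.07142164865131287 110.03707883116941 -248.77442106042682 [-0.3581  0.1969  0.4583] [0.58   0.0409 0.1861] [ -6.9678  30.2116  91.2588  -0.0105  58.4649 -15.0879]
```

View pics/s4.png

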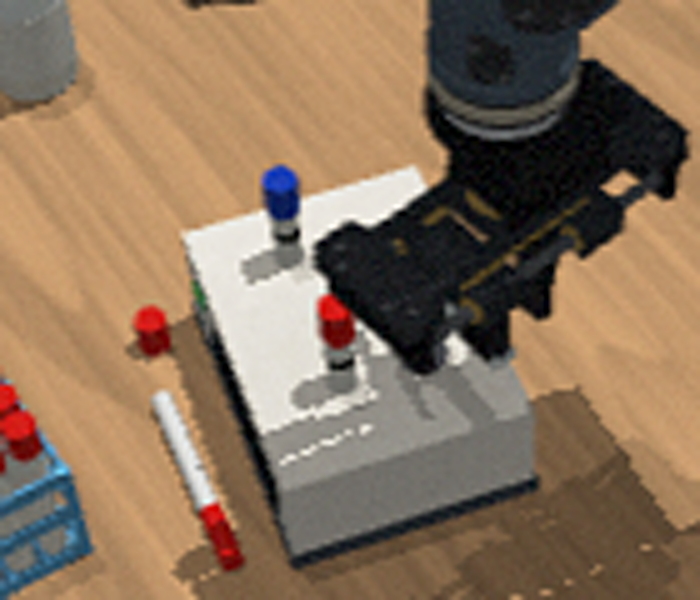

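View pics/w4.png

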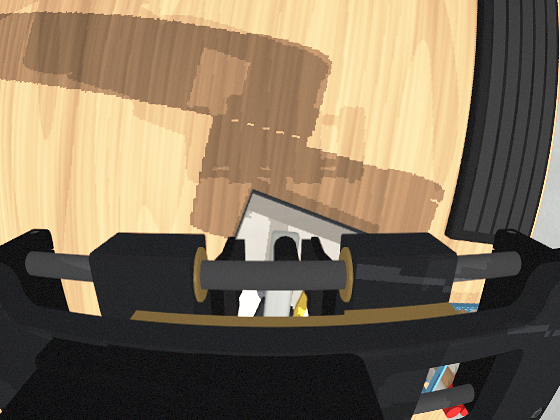

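```bash
python3 -m inch '{"dp":[[-12,0,0],[-12,0,0],[-12,0,0],[-12,0,0],[-12,0,0],[-12,0,0],[0,0,0],[0,0,0],[0,0,0],[0,0,0],[0,0,0],[0,0,0],[0,0,0],[0,0,0],[0,0,0],[0,0,0]],"yaw":[0,0,0,0,0,0,7,7,7,7,7,7,7,7,7,7]}' 40
python3 -m inch '{"dp":[[0,0,0],[0,0,0],[0,0,0],[0,0,0],[0,0,0],[0,0,0],[0,0,0],[0,0,0]],"yaw":[7,7,7,7,7,6.2,0,0]}'
python3 - <<'E'
from h import *
from rig import bot
s=bot.read_state();R=np.array(s['tcp_rot']);print('to well',R.T@(np.array([.6373,-.0413,.23])-s['position'])*1000,s['position'],s['opening'],s['time_s']);print(R)
c=bot.capture('wrist');cv2.imwrite('pics/w5.png',c['color'][:,:,::-1]);np.savez('w5.npz',**c)
E
```

```text
time_s: 8.93
position: [0.5801, 0.0412, 0.2575]
tcp_rot: [[0.0, 0.468, -0.884], [-0.0, -0.884, -0.468], [-1.0, 0.0, -0.0]]
force: [-1.3, -0.3, -1.0]
opening: 0.462
time_s: 9.6
position: [0.5799, 0.0412, 0.2576]
tcp_rot: [[0.0, -0.22, -0.975], [-0.0, -0.975, 0.22], [-1.0, 0.0, -0.0]]
force: [-0.9, 0.1, -0.9]
opening: 0.455
to well [ 27.5701  67.8496 -74.1559] [0.5799 0.0412 0.2576] 0.4553447237511735 9.6
[[ 0.0002 -0.2204 -0.9754]
 [-0.0001 -0.9754  0.2204]
 [-1.      0.     -0.0002]]
```

View pics/w5.png

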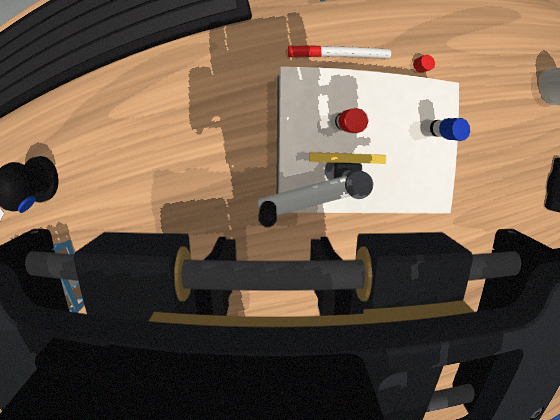

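```bash
python3 - <<'E'
from h import *
t=cv2.imread('pics/w5.png')[60:220,270:470];cv2.imwrite('pics/w5c.png',cv2.resize(t,None,fx=4,fy=3.75,interpolation=cv2.INTER_CUBIC))
t=cv2.imread('pics/w5.png')[90:200,290:400];cv2.imwrite('pics/w5d.png',cv2.resize(t,None,fx=5,fy=5,interpolation=cv2.INTER_CUBIC))
E
```

```text
(no output)
```

View pics/w5d.png

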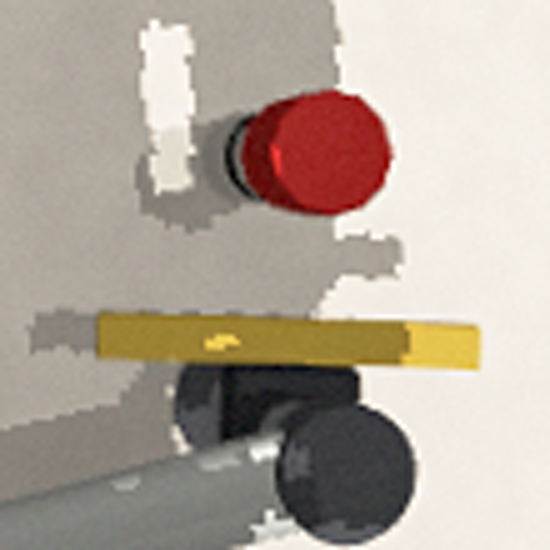

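```bash
python3 - <<'E'
from h import *
W=dict(np.load('w5.npz'));W2=dict(np.load('w2.npz'))
g=lambda p,o=(290,90),k=5:((p[0]+.5)/k-.5+o[0],(p[1]+.5)/k-.5+o[1])
print('cap',fonz(W,g((332,153)),.15))
a,b=(98,314),(480,325)
for z in(.12,.125,.13,.135,.14):
    A,B=fonz(W,g(a),z),fonz(W,g(b),z);print(z,np.linalg.norm(A-B),(A+B)/2)
# triangulate with w2
h=lambda p:g(p,(245,110),4)
print(tri([fray(W,g(a)),fray(W2,h((150,389)))]),tri([fray(W,g(b)),fray(W2,h((438,379)))]))
w=np.array([.6373,-.0413]);print('expect front mid',w-.029*np.array([.974,-.2267]))
E
```

```text
cap [ 0.6373 -0.0409  0.15  ]
0.12 0.07165258990370298 [ 0.6084 -0.0358  0.12  ]
0.125 0.07041049897631614 [ 0.609  -0.0347  0.125 ]
0.13 0.06916840804892932 [ 0.6096 -0.0337  0.13  ]
0.135 0.06792631712154251 [ 0.6102 -0.0326  0.135 ]
0.14 0.06668422619415569 [ 0.6109 -0.0315  0.14  ]
(array([ 0.6164, -0.0008,  0.1207]), [np.float64(4.347270549717928e-05), np.float64(4.347270549730241e-05)]) (array([ 0.6012, -0.069 ,  0.1252]), [np.float64(5.9900808784371655e-05), np.float64(5.990080878435532e-05)])
expect front mid [ 0.6091 -0.0347]
```

```bash
python3 -m inch '{"dp":[[0,13.5,-14.8],[0,13.5,-14.8],[0,13.5,-14.8],[0,13.5,-14.8],[0,13.6,-14.8],[10,0,0],[10,0,0],[10,0,0],[10,0,0],[10,0,0],[0,0,0],[0,0,0]],"yaw":[0,0,0,0,0,0,0,0,0,0,0,0]}' 40
python3 - <<'E'
from h import *
from rig import bot
s=bot.read_state();R=np.array(s['tcp_rot']);print('to well',R.T@(np.array([.6373,-.0411,.132])-s['position'])*1000,s['position'],s['opening'],s['time_s']);print(R)
c=bot.capture('wrist');cv2.imwrite('pics/w6.png',c['color'][:,:,::-1]);np.savez('w6.npz',**c)
E
```

```text
time_s: 10.65
position: [0.6359, -0.0401, 0.2065]
tcp_rot: [[-0.002, -0.221, -0.975], [0.001, -0.975, 0.221], [-1.0, -0.0, 0.002]]
force: [0.4, 0.2, 0.7]
opening: 0.458
to well [74.4504  0.6347 -1.7726] [ 0.6359 -0.0401  0.2065] 0.4581172001333783 10.65
[[-0.0024 -0.2207 -0.9753]
 [ 0.0006 -0.9753  0.2207]
 [-1.     -0.0001  0.0024]]
```

View pics/w6.png

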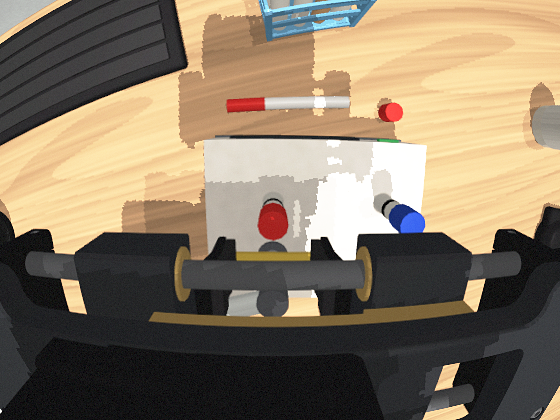

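```bash
python3 -m inch '{"dp":[[10,0.5,-1],[10,0,0],[10,0,0],[10,0,0],[10,0,0],[10,0,0],[8,0,0],[6,0,0],[0,0,0],[0,0,0],[0,0,0]],"yaw":[0,0,0,0,0,0,0,0,0,0,0]}'
python3 - <<'E'
from h import *
from rig import bot
s=bot.read_state();R=np.array(s['tcp_rot']);print('to well',R.T@(np.array([.6373,-.0411,.132])-s['position'])*1000,s['position'],s['opening'],s['time_s'],s['force'])
c=bot.capture('wrist');cv2.imwrite('pics/w7.png',c['color'][:,:,::-1]);np.savez('w7.npz',**c)
c=bot.capture('scene');cv2.imwrite('pics/s7.png',cv2.resize(c['color'][135:255,180:320,::-1],None,fx=5,fy=5,interpolation=cv2.INTER_CUBIC))
E
```

```text
time_s: 11.62
position: [0.638, -0.0418, 0.134]
tcp_rot: [[0.001, -0.222, -0.975], [-0.0, -0.975, 0.222], [-1.0, 0.0, -0.001]]
force: [-0.9, -0.9, 0.2]
opening: 0.463
to well [ 1.9524 -0.4884  0.8509] [ 0.638  -0.0418  0.134 ] 0.4625270823040363 11.6167 [-0.8998 -0.8518  0.1982]
```

View pics/w7.png

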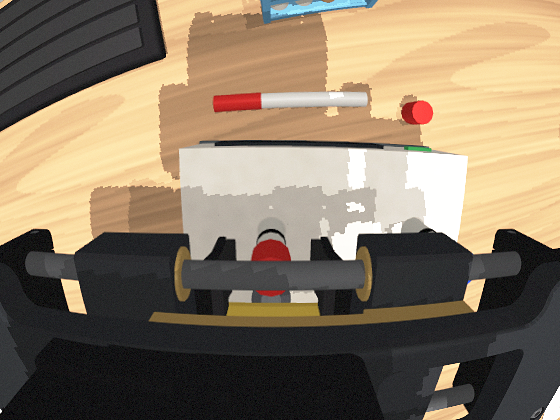

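View pics/s7.png

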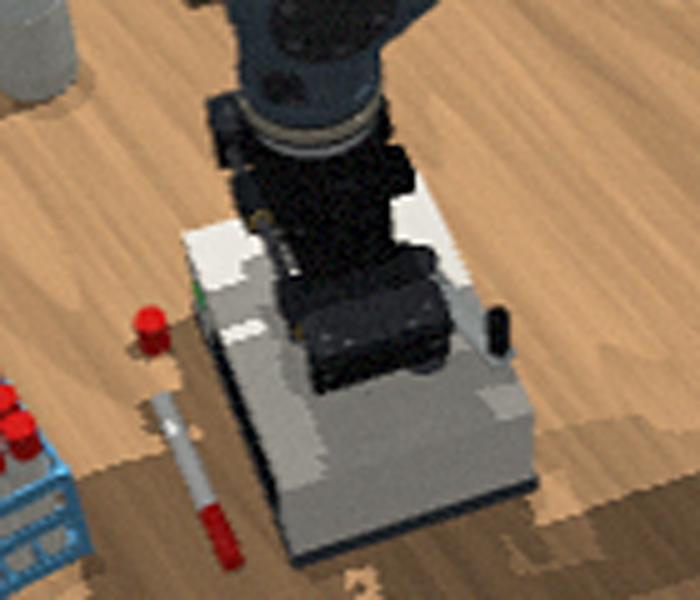

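```bash
python3 -m inch '{"dp":[[1,-0.4,0.7],[0,0,0],[0,0,0]],"yaw":[0,0,0]}' 24
python3 -m inch '{"dp":[[0,0,0],[0,0,0],[0,0,0],[0,0,0],[0,0,0],[0,0,0]],"yaw":[0,0,0,0,0,0]}' 12
python3 - <<'E'
from rig import bot
s=bot.read_state();print(s['position'],s['opening']*87,s['force'],s['moment'])
E
```

```text
time_s: 11.97
position: [0.637, -0.041, 0.1328]
tcp_rot: [[0.0, -0.222, -0.975], [-0.0, -0.975, 0.222], [-1.0, 0.0, -0.0]]
force: [-0.5, 0.0, 0.0]
opening: 0.326
time_s: 12.47
position: [0.6371, -0.0411, 0.1327]
tcp_rot: [[0.0, -0.222, -0.975], [0.0, -0.975, 0.222], [-1.0, -0.0, -0.0]]
force: [-0.1, 0.0, 0.2]
opening: 0.234
[ 0.637117   -0.04107328  0.13269081] 20.362628926555736 [-0.05458661  0.04304804  0.18971707] [-0.00671966  0.16349205  0.01355425]
```

```bash
python3 -m inch '{"dp":[[-0.5,0,0],[-0.7,0,0],[-0.8,0,0],[-1,0,0],[-1,0,0],[-1,0,0],[-1,0,0],[-1,0,0],[0,0,0],[0,0,0]],"yaw":[0,0,0,0,0,0,0,0,0,0]}'
python3 -m inch '{"dp":[[-0.7,0,0],[-1,0,0],[-1,0,0],[-1,0,0],[-1,0,0],[-1,0,0],[-0.8,0,0],[-0.5,0,0],[0,0,0],[0,0,0]],"yaw":[0,0,0,0,0,0,0,0,0,0]}'
python3 - <<'E'
from h import *
from rig import bot
s=bot.read_state();print(s['position'],s['opening']*87,s['force'],s['moment'])
c=bot.capture('wrist');cv2.imwrite('pics/w8.png',cv2.resize(c['color'][200:330,200:350,::-1],None,fx=5,fy=4.5,interpolation=cv2.INTER_CUBIC));np.savez('w8.npz',**c)
c=bot.capture('scene');cv2.imwrite('pics/s8.png',cv2.resize(c['color'][135:255,180:320,::-1],None,fx=5,fy=5,interpolation=cv2.INTER_CUBIC))
E
```

```text
time_s: 13.3
position: [0.637, -0.0411, 0.1397]
tcp_rot: [[0.0, -0.222, -0.975], [-0.0, -0.975, 0.222], [-1.0, 0.0, -0.0]]
force: [-0.5, -0.1, -1.0]
opening: 0.232
time_s: 14.13
position: [0.637, -0.0411, 0.1466]
tcp_rot: [[0.0, -0.222, -0.975], [-0.0, -0.975, 0.222], [-1.0, 0.0, -0.0]]
force: [-0.4, 0.7, 0.1]
opening: 0.234
[ 0.637  -0.0411  0.1466] 20.35416456690034 [-0.3907  0.7007  0.094 ] [ 0.0266  0.1712 -0.0051]
```

View pics/w8.png

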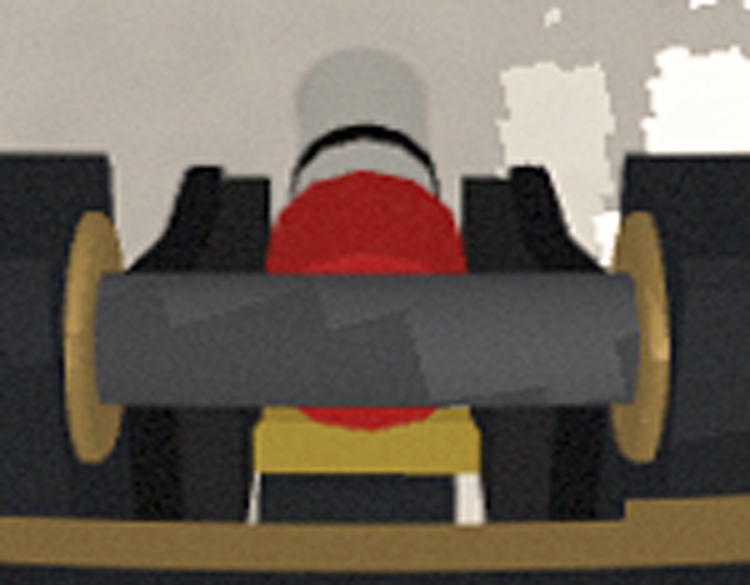

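View pics/s8.png

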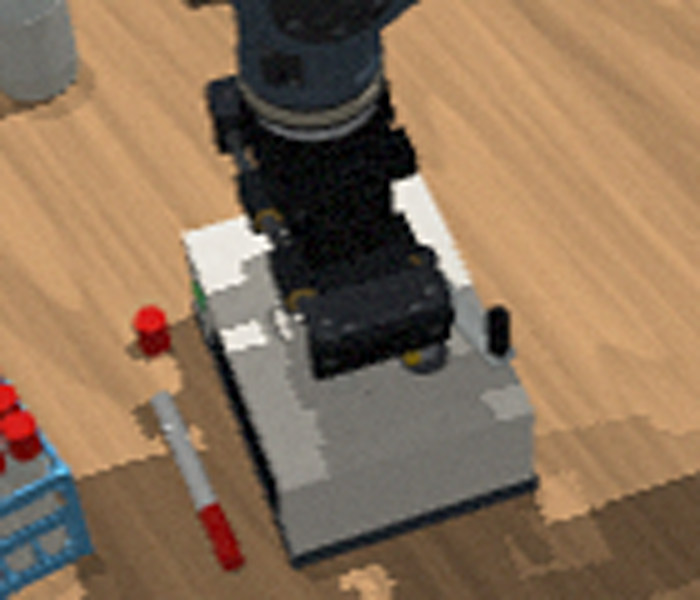

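```bash
python3 - <<'E'
from h import *
S=dict(np.load('scene0.npz'));T=dict(np.load('top0.npz'));W=dict(np.load('w5.npz'));W8=dict(np.load('w8.npz'))
g=lambda p,o,k:((p[0]+.5)/k-.5+o[0],(p[1]+.5)/k-.5+o[1])
print('end+y',tri([fray(W,g((98,335),(290,90),5)),ray(S,g((438,312),(190,155),6))]))
for d,u in(('back',(g((255,472),(200,200),5)[0],200+472/4.5-.4)),('back',(g((478,470),(200,200),5)[0],200+470/4.5-.4))):
    o,r=fray(W8,u); n=np.array([.974,-.2267,0]); w=np.array([.6373,-.0411,0])
    for x in(-.036,-.037,-.038):
        t=((w+x*n-o)@n)/(r@n); p=o+r*t; print(x,p, (p-w)@np.array([.2267,.974,0]))
# front edge / back edge of w5 at z=.125
for p in((98,314),(480,325),(98,355),(480,368)):
    q=fonz(W,g(p,(290,90),5),.126)-[.6373,-.0411,0];print(q@[.974,-.2267,0],q@[.2267,.974,0])
big=S['color'][185:215,240:275,::-1];cv2.imwrite('pics/s0p.png',cv2.resize(big,None,fx=20,fy=20,interpolation=cv2.INTER_NEAREST))
E
```

```text
end+y (array([0.6134, 0.0004, 0.1257]), [np.float64(0.00010650880234903232), np.float64(0.00010650880234873482)])
-0.036 [ 0.605  -0.021   0.1287] 0.012308259804160521
-0.037 [ 0.6041 -0.0206  0.1271] 0.012433456618906609
-0.038 [ 0.6031 -0.0203  0.1254] 0.012558653433652726
-0.036 [ 0.599 -0.047  0.128] -0.014444316299894957
-0.037 [ 0.598  -0.0469  0.1263] -0.014581276891606577
-0.038 [ 0.597  -0.0468  0.1246] -0.014718237483318181
-0.029103357128856224 0.03509038377399618
-0.028772963460765535 -0.03507333581767327
-0.03630888804248546 0.03492909770525444
-0.03661111504243607 -0.03553357604652469
```

View pics/s0p.png

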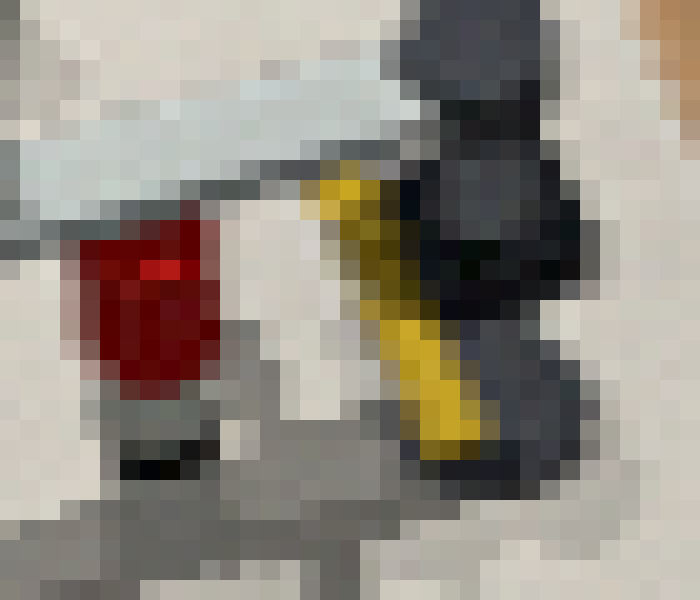

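```bash
python3 -m inch '{"dp":[[-0.7,0,0],[-1,0,0],[-1,0,0],[-1,0,0],[-1,0,0],[-0.8,0,0],[0,0,0],[0,0,0],[0,0,0],[0,0,0],[0,0,0],[0,0,0]],"yaw":[0,0,0,0,0,0,0,0,0,0,0,0]}'
python3 - <<'E'
from h import *
from rig import bot
s=bot.read_state();print(s['position'],s['opening']*87,s['force'],s['moment'])
c=bot.capture('wrist');cv2.imwrite('pics/w9.png',cv2.resize(c['color'][200:320,225:325,::-1],None,fx=6,fy=5,interpolation=cv2.INTER_CUBIC));np.savez('w9.npz',**c)
E
```

```text
time_s: 15.23
position: [0.637, -0.0411, 0.152]
tcp_rot: [[-0.0, -0.222, -0.975], [0.0, -0.975, 0.222], [-1.0, 0.0, 0.0]]
force: [0.0, -0.3, -0.8]
opening: 0.231
[ 0.637  -0.0411  0.152 ] 20.10894552441708 [ 0.0165 -0.3174 -0.7871] [-0.0351  0.1827  0.0231]
```

View pics/w9.png

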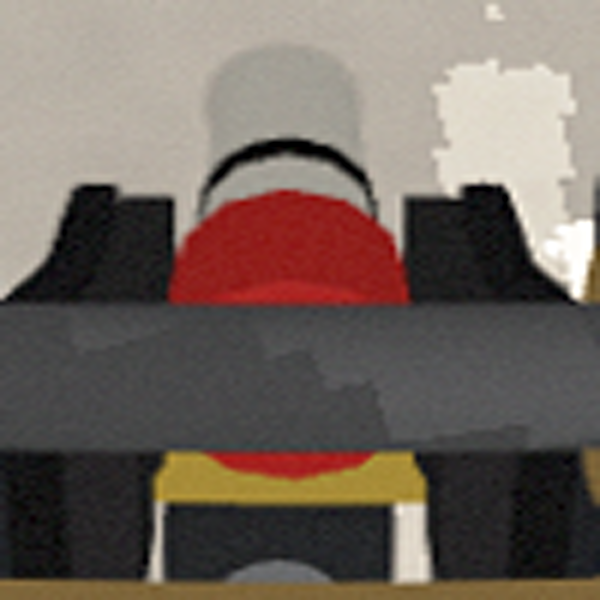

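```bash
python3 - <<'E'
from h import *
W=dict(np.load('w9.npz'));n=np.array([.974,-.2267,0]);w=np.array([.6373,-.0411,0])
for nm,(u,v),x in(('ring lo',(288,138),.0085),('ring hi',(288,158),.0085),('bar back',(290,502),-.0365),('cap low edge',(288,190),.0105)):
    o,r=fray(W,(225+u/6-.4,200+v/5-.4));t=((w+x*n-o)@n)/(r@n);print(nm,o+r*t)
E
cat > k.py <<'E'
E
python3 - <<'E'
from h import *
from rig import bot
c=bot.capture('top');cv2.imwrite('pics/t9.png',cv2.resize(c['color'][140:260,240:375,::-1],None,fx=5,fy=5,interpolation=cv2.INTER_CUBIC))
E
```

```text
ring lo [ 0.6454 -0.0436  0.1205]
ring hi [ 0.6454 -0.0436  0.128 ]
bar back [ 0.6015 -0.0339  0.1276]
cap low edge [ 0.6474 -0.0441  0.1446]
```

View pics/t9.png

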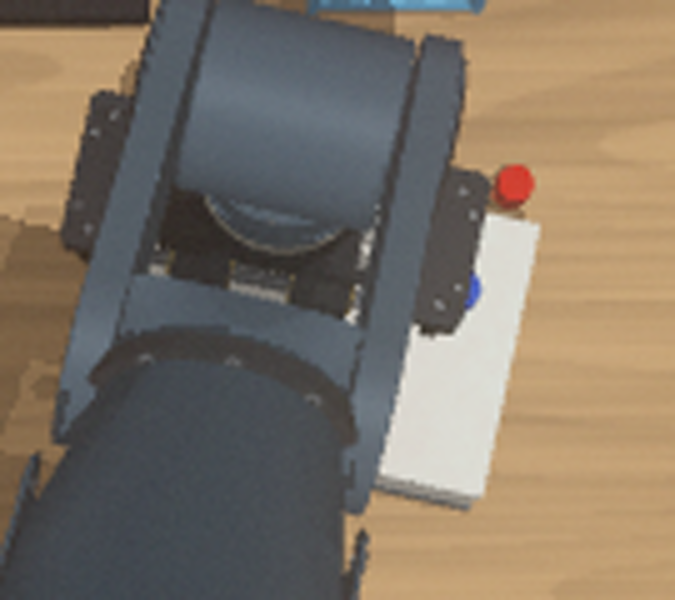

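```bash
python3 -m inch '{"dp":[[-0.3,0,0],[0,0,0],[0,0,0],[0,0,0],[0,0,0],[0,0,0],[0,0,0],[0,0,0]],"yaw":[0,0,0,0,0,0,0,0]}' && python3 - <<'E'
from rig import bot
s=bot.read_state();print(s['position'],s['opening'],s['force'],s['time_s'])
print(bot.hand_in())
E
```

```text
time_s: 16.0
position: [0.637, -0.0411, 0.1524]
tcp_rot: [[0.0, -0.222, -0.975], [-0.0, -0.975, 0.222], [-1.0, 0.0, -0.0]]
force: [1.0, -0.8, -0.3]
opening: 0.231
[ 0.63697975 -0.04110119  0.15236701] 0.2309992066920737 [ 0.95560757 -0.83339978 -0.33700395] 16.0
the job is handed in; nothing more can be done
None
```

I swung the keeper aside by its knob to about 105–110°, gripped the red cap along the reader's y axis and drew the tube straight up 19.7 mm. I handed the job in at 16 s with the tube still held.

- **Ring height:** my last picture, taken just before a final 0.3 mm lift, put the ring's middle at about 124.3 mm. The lift distance gives about 124.7 mm.
- **Pointer height:** views from three cameras put the pointer's middle at about 123–125.6 mm. They disagree by 2–3 mm, but the ring is within the 5 mm limit for any of them.
- **Tube position:** the foot is about 50 mm deep in the well by the lift distance. The tool pointed straight down throughout.
- **Grip and forces:** the fingers stopped on the cap at about 20 mm, and the wrist force stayed near 1 N in every reading. I could not measure the finger force or the force between tube and well directly.
- **Other things:** I never touched the pointer, the blue-capped tube or anything else. In the last pictures the marker, the spare cap and what showed of the blue tube were where they had been. The pointer, mostly hidden by the gripper, matched its earlier position. I did not check the rack, mouse, sanitiser and webcam again.

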